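Empty the knocked-over tin and put it back in the tool stand

TASK

The square metal tin lying on the bench still has three wood offcuts inside. Tip it up over the plywood tray so that all three offcuts end up in the tray, then stand the empty tin upright, open end up, on the tool stand's board, in the middle of the empty space between its two chisel tins. Leave the mallet, the sharpening stone and the loose chisel where they are.

Things in the scene. Friction and masses are not known exactly. Their poses are not given: they have to be found in the camera images.
- tin: bare metal square tin, 60 x 60 mm outside, 110 mm long, walls and closed end 4 mm, one end open; about 0.2 kg. Starts lying on a flat side on the bench, open end roughly away from the robot. Origin at the middle of the closed end's outside; x runs along the tin to the open end (so up when upright, level at the start); y, z square to the side walls, z up at the start
- offcut_a: offcut a: hardwood offcut block 62 x 22 x 22 mm, starts inside the tin lying along its length; origin at the centre of its 'underside' face, x along its length
- offcut_b: offcut b: hardwood offcut block 58 x 20 x 22 mm, starts inside the tin lying along its length; origin at the centre of its 'underside' face, x along its length
- offcut_c: offcut c: hardwood offcut block 64 x 26 x 18 mm, starts inside the tin lying along its length; origin at the centre of its 'underside' face, x along its length
- tray: fixed open plywood tray, 260 x 260 mm outside, 55 mm high, walls and floor 8 mm; origin under its centre at bench height, z up, x and y square to its walls. It may be on the robot's left or right, the tool stand on the other side
- stand: fixed tool stand: dark wood board 120 mm (x) by 360 mm (y), 12 mm thick, with two upright square tins (60 x 60 x 110 mm) fixed on it, centres 135 mm either side of its middle along y; chisels in them reach 172 mm above the bench. The 210 mm between those tins is empty. Origin under the board's centre at bench height
- bay (a point): the middle of the empty space between the two fixed tins, on top of the stand's board (12 mm above the bench); axes as the stand's
- mallet: bystander: carver's mallet lying beyond the tin, 275 mm long, brass head 68 mm thick; origin on the bench under about its middle, x along it to the head
- stone: bystander: reddish sharpening stone 60 x 180 x 25 mm lying beyond the tray or the stand; origin at the centre of its underside, long side along y
- chisel: bystander: chisel with wooden handle lying beyond the tray or the stand, 225 mm long, 26 mm thick; origin on the bench under about its middle, x along it to the blade

How it is judged:
By the outcome, as a careful person would: the job done as asked, in the order asked, and still so for the second after the job is handed in, with the robot touching nothing.
It also fails if it takes over 67 s, if anything falls off the work surface, if the arm or the gripper's body presses on something with over 40 N, if the wrist force passes 120 N, or if a joint passes its speed limit or range.

ROBOT

A 6-joint arm with a two-finger parallel gripper is mounted at the origin on the work surface. World frame = base frame: x ahead of the robot, y to its left, z up, the work surface at z = 0. Lengths are in m, angles in rad, forces in N, time in s.
With the tool pointing down it reaches from about 0.325 to 0.775 m from the base axis. Payload 5.5 kg.
Tool frame: the origin (TCP) lies on the centre line of the jaws, within the pads' length; the fingertips stand 19 mm ahead of it and the grasp point (between the pads) is the TCP; z points along the fingers, y is the line along which they close (so a half turn about z gives the same grasp; the last joint's range is limited). The gripper opens to 88 mm and grips with 3 to 60 N. Pads are 20 mm wide; open, the fingers measure 115 mm over their backs; the gripper's body (75 mm by 178 mm) begins 61 mm behind the grasp point.
Start: joints at [-1.313, 0.091, 1.231, -0, 1.82, -0.057], TCP at [0.186, -0.571, 0.242] pointing down, gripper open.
Joint ranges: [-2.87, 2.87], [-0.86, 2.18], [0.17, 2.46], [-1.51, 4.65], [0.06, 2.69], [-2.65, 2.65]. Speed limits (rad/s): [2.57, 2.57, 3.01, 3.14, 3.14, 3.14].

INTERFACE

Orientations are given as a unit quaternion [x, y, z, w].
In Python, from bench import manip gives the robot as it stands. The module is installed in compiled form; this text tells all that it offers.
- The arm moves only by the tool play_rows, never from a script. Its argument "steps" is a list of rows, each a list of 5 numbers: the shift along the tool's x, y, z as a fraction of full scale, then the turn about the tool's z as a fraction of full scale, then the opening, from -1 (shut) to 1 (fully open). In form: [[x, y, z, roll, grip], ...]. A call has 1 to 20 rows; each row shifts and turns the commanded pose from where the row before left it, along the tool's axes as they then stand; what a row does not reach is not made up. Full scale, the value 1, is 0.03 m for a shift and 0.1 rad for a turn. A row lasts 1/12 s, in which the tool goes at most 41.7 mm and 7.16 degrees, less where a joint would pass 70% of its speed; a pose out of reach is approached as far as the arm can. A call with a number of a shift or a turn outside -1 to 1 is refused whole. A call with a gripper value outside its range is refused whole. The fingers move at their own pace and stop on an object; the grip force is fixed at half the most. Time passes only in rows, so rows that do not move let the fingers close. It gives the time, the measured TCP pose, the force, the opening and the grip force at its end, in the units of the state.
- manip.sense(): the state, without advancing time (a new reading comes with each control period).
- manip.snapshot(name): name is "scene" or "top" or "wrist"; returns a dict with "image" (480x640x3 uint8, red, green, blue), "depth" (480x640 float32, m along the optical axis (not along the pixel's ray), 0 where there is no reading), "fovy" (degrees; the focal length in pixels is half the picture's height over the tangent of half this angle, whatever the lens; pixels are square), "cx", "cy" (the principal point, pixels), "rvec" (rotation vector, rad) and "tvec" (3), from world to camera coordinates, as OpenCV has them; the wrist camera has in their place "tool_from_camera" (4x4, takes a point from camera to tool coordinates, whose origin is the TCP and whose axes are the flange's). Camera axes: x right, y down, z forward; pixel columns grow to the right and rows downward; lengths in m; the calibration is good to about 2 mm. A picture is of the moment at which its call begins: read the wrist's pose just before it.
- manip.finish_job(): hands the job in; it is judged then, once.
The state is a dict: "time": time; "qpos": joint angles; "joint_vel": joint speeds; "joint_efforts": joint torques, N m; "tcp_pos": TCP position; "tool_rot": TCP orientation; "contact_force": force on the tool from outside, world axes, zero at the start; "torque": the same for the moment, N m; "width": finger opening in m; "grasp_force": force on a finger pad.
Only numpy, scipy, OpenCV 4.12 (cv2) and the standard library are available. Lean on these libraries where they do the work, as an engineer would, in place of code of your own. Each camera call takes 0.05 s, during which the arm holds its last target. There are 200 camera calls.

## Working session

There is one attempt and no reset: what is moved stays moved. The work goes in short steps, Python scripts to look and compute and a tool call to move; the robot and the scene stay as the last step left them, time stands still between calls to the robot, and variables do not carry over. Pictures are saved under pics/ and viewed, at most 10 in all, crops included, and the job is handed in when it is done.

Besides the shell and the picture viewer there is one more tool, called after "Call:" by a JSON object that holds its "method" and its "body", one argument or row to a line. play_rows: Moves the arm, as the interface text tells. Shift numbers are shares of 0.03 m and turn numbers shares of 0.1 rad, none past 1 either way. Its arguments: {"type":"object","properties":{"steps":{"type":"array","items":{"type":"array","items":{"type":"number"}}}},"required":["steps"]}

```bash
mkdir -p pics
cat > h.py <<'E'
from bench import manip
import numpy as np, cv2
from scipy.spatial.transform import Rotation as R
def snap(n, save=None):
    s=manip.sense(); d=manip.snapshot(n); im=d["image"]; h=im.shape[0]
    f=h/2/np.tan(np.radians(d["fovy"])/2)
    if n=="wrist":
        T=np.eye(4); T[:3,:3]=R.from_quat(s["tool_rot"]).as_matrix(); T[:3,3]=s["tcp_pos"]
        W=T@np.array(d["tool_from_camera"])
    else:
        C=np.eye(4); C[:3,:3]=cv2.Rodrigues(np.array(d["rvec"],float))[0]; C[:3,3]=np.ravel(d["tvec"])
        W=np.linalg.inv(C)
    if save: cv2.imwrite(save, im[:,:,::-1])
    v,u=np.mgrid[:h,:im.shape[1]]
    ray=np.stack([(u-d["cx"])/f,(v-d["cy"])/f,np.ones_like(u,float)],-1)@W[:3,:3].T
    P=ray*d["depth"][...,None]+W[:3,3]   # world points from depth
    P[d["depth"]==0]=np.nan
    return im,P,ray,W[:3,3]
def plane(ray,o,u,v,z):
    r=ray[int(v),int(u)]; return o+r*(z-o[2])/r[2]
E
python3 - <<'E'
from h import *
s=manip.sense(); print({k:np.round(s[k],3).tolist() for k in s})
for n in("top","scene"):
    im,P,ray,o=snap(n,f"pics/{n}0.png"); np.save(f"{n}0.npy",P); print(n,o.round(3))
E
```

```text
{'time': 0.0, 'qpos': [-1.313, 0.092, 1.232, -0.0, 1.82, -0.057], 'joint_vel': [0.0, -0.0, -0.001, 0.0, -0.001, 0.0], 'joint_efforts': [-0.0, -44.645, -40.645, 0.07, 0.029, -0.0], 'tcp_pos': [0.186, -0.57, 0.241], 'tool_rot': [0.988, 0.157, -0.0, -0.001], 'contact_force': [0.017, 1.538, 0.441], 'torque': [0.037, 0.018, -0.026], 'grasp_force': 0.0, 'width': 0.088}
top [0.454 0.003 1.132]
scene [1.072 0.724 0.601]
```

View pics/top0.png

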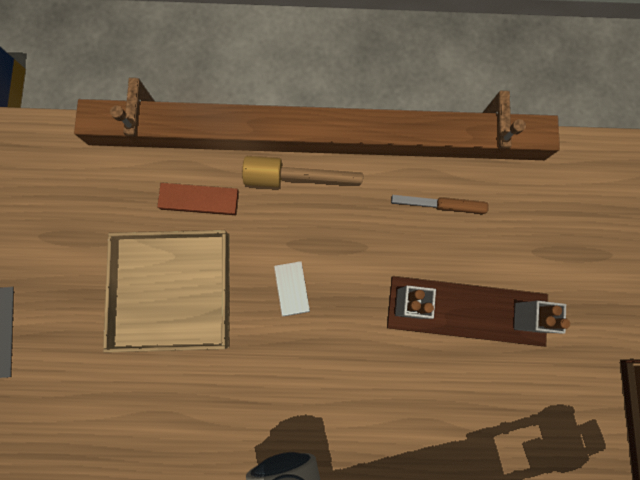

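View pics/scene0.png

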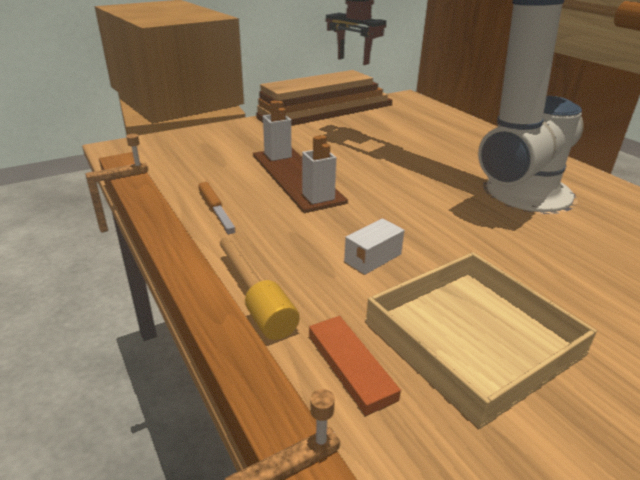

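The top view shows the tin (white, ~(292,288)) in the middle. The tray is at left (168,291), the stand at right (470,311), with the mallet, stone and chisel beyond them. The scene view shows the tin's open end facing away from the robot.

Run:
```python
from h import *
P=np.load("top0.npy"); im=cv2.imread("pics/top0.png"); hsv=cv2.cvtColor(im,cv2.COLOR_BGR2HSV)
def rect(m,name):
    m=cv2.morphologyEx(m.astype(np.uint8),cv2.MORPH_OPEN,np.ones((3,3)))
    c=max(cv2.findContours(m,cv2.RETR_EXTERNAL,cv2.CHAIN_APPROX_NONE)[0],key=cv2.contourArea)
    p=P[c[:,0,1],c[:,0,0]]; z=np.nanmedian(p[:,2]); p=p[np.isfinite(p[:,0])]
    r=cv2.minAreaRect((p[:,:2]*1000).astype(np.float32)); print(name,"z",round(z,3),"c",np.round(r[0],1),"size",np.round(r[1],1),"ang",round(r[2],2)); return cv2.boxPoints(r).round(0)
z=P[...,2]; u=np.arange(640)[None]; v=np.arange(480)[:,None]
box=lambda a,b,c,d:(u>a)&(u<b)&(v>c)&(v<d)
print(rect(box(260,325,250,330)&(z>.05)&(z<.07),"tin"))
print(rect(box(95,240,220,360)&(z>.045)&(z<.065),"tray"))
print(rect(box(380,580,265,360)&(z>.006),"stand"))
print(rect(box(395,445,270,330)&(z>.10)&(z<.12),"tinL"))
print(rect(box(520,580,290,345)&(z>.10)&(z<.12),"tinR"))
print(rect(box(235,375,150,195)&(z>.012),"mallet"))
print("bench z",np.nanmedian(z[380:400,100:200]))
```

```text
tin z 0.06 c [531.4  48. ] size [110.2  59.9] ang 11.38
[[472.  67.]
 [483.   8.]
 [591.  30.]
 [580.  88.]]
tray z 0.053 c [517.8 381.4] size [261.3 144.5] ang 3.25
[[383. 446.]
 [391. 302.]
 [652. 317.]
 [644. 461.]]
stand z 0.012 c [ 496.2 -353. ] size [361.1 120.4] ang 85.11
[[ 421. -528.]
 [ 541. -538.]
 [ 572. -178.]
 [ 452. -168.]]
tinL z 0.118 c [ 499.2 -192.7] size [4.4 5. ] ang 86.84
[[ 497. -195.]
 [ 502. -195.]
 [ 502. -191.]
 [ 497. -190.]]
tinR z 0.109 c [ 487.  -457.7] size [ 3.9 58.4] ang 83.13
[[ 458. -456.]
 [ 516. -463.]
 [ 516. -459.]
 [ 458. -452.]]
mallet z 0.04 c [797.4  32.5] size [272.9  67.1] ang 88.39
[[ 760. -103.]
 [ 827. -105.]
 [ 835.  168.]
 [ 768.  170.]]
bench z 0.0003486312266036684
```

```bash
cat >> h.py <<'E'
def need(x,y,z,yaw_deg):
    "row units (0.03 m, 0.1 rad) from here to the pose; shifts are in tool axes after the turn"
    s=manip.sense(); M=R.from_quat(s["tool_rot"]).as_matrix(); now=np.arctan2(M[1,0],M[0,0])
    d=np.radians(yaw_deg)-now; d=(d+np.pi/2)%np.pi-np.pi/2
    T=(R.from_euler('z',d)).as_matrix()@M
    print("yaw",np.degrees(now).round(1),"roll",round(-d/.1,2),"shift",(T.T@(np.array([x,y,z])-s["tcp_pos"])/.03).round(2),"q",np.round(s["qpos"],2),"t",s["time"])
E
python3 -c "
from h import *
need(.495,.041,.10,11.2)"
```

```text
yaw 18.0 roll 1.19 shift [ 14.07 -17.98   4.72] q [-1.31  0.09  1.23 -0.    1.82 -0.06] t 0.1
```

Call:
{"method": "play_rows", "body": {
  "steps": [
    [0,0,0,0.6,1],
    [0,0,0,0.6,1],
    [0.6,-0.8,0,0,1],
    [0.6,-0.8,0,0,1],
    [0.6,-0.8,0,0,1],
    [0.6,-0.8,0,0,1],
    [0.6,-0.8,0,0,1],
    [0.6,-0.8,0,0,1],
    [0.6,-0.8,0,0,1],
    [0.6,-0.8,0,0,1],
    [0.6,-0.8,0,0,1],
    [0.6,-0.8,0,0,1],
    [0.6,-0.8,0,0,1],
    [0.6,-0.8,0,0,1],
    [0.6,-0.8,0,0,1],
    [0.6,-0.8,0,0,1],
    [0.6,-0.8,0,0,1],
    [0.6,-0.8,0,0,1],
    [0.6,-0.8,0,0,1],
    [0.6,-0.8,0,0,1]
  ]
}}

```text
time: 1.77
tcp_pos: [0.4202, -0.0825, 0.2413]
tool_rot: [0.995, 0.097, -0.0, -0.0]
contact_force: [0.0, 0.2, 0.2]
width: 0.0881
grasp_force: 0.0
```

```bash
python3 -c "
from h import *
need(.495,.041,.03,11.2)"
```

```text
yaw 11.2 roll -0.01 shift [ 3.25 -3.55  7.04] q [-0.27 -0.37  1.65 -0.    1.86  1.1 ] t 1.7667
```

Call:
{"method": "play_rows", "body": {
  "steps": [
    [0.65,-0.71,0,0,1],
    [0.65,-0.71,0,0,1],
    [0.65,-0.71,0,0,1],
    [0.65,-0.71,0,0,1],
    [0.65,-0.71,0,0,1],
    [0,0,0.9,0,1],
    [0,0,0.9,0,1],
    [0,0,0.9,0,1],
    [0,0,0.9,0,1],
    [0,0,0.9,0,1],
    [0,0,0.9,0,1],
    [0,0,0.8,0,1],
    [0,0,0.8,0,1]
  ]
}}

```text
time: 2.85
tcp_pos: [0.4944, 0.0394, 0.0298]
tool_rot: [0.995, 0.097, -0.001, -0.0]
contact_force: [0.8, 0.2, 0.3]
width: 0.0878
grasp_force: 0.0
```

```bash
python3 -c "
from h import *
need(.495,.041,.03,11.2)"
```

```text
yaw 11.2 roll -0.01 shift [ 0.03 -0.05 -0.01] q [ 0.01 -0.13  1.82 -0.    1.45  1.39] t 2.85
```

Call:
{"method": "play_rows", "body": {
  "steps": [
    [0,0,0,0,-1],
    [0,0,0,0,-1],
    [0,0,0,0,-1],
    [0,0,0,0,-1],
    [0,0,0,0,-1],
    [0,0,0,0,-1],
    [0,0,-0.5,0,-1],
    [0,0,-0.8,0,-1],
    [0,0,-0.8,0,-1],
    [0,0,-0.8,0,-1],
    [0,0,-0.8,0,-1],
    [0,0,-0.8,0,-1],
    [0,0,0,0,-1],
    [0,0,0,0,-1]
  ]
}}

```text
time: 4.02
tcp_pos: [0.4957, 0.0394, 0.1677]
tool_rot: [0.995, 0.097, 0.001, 0.0]
contact_force: [0.7, 0.5, -3.4]
width: 0.0599
grasp_force: 29.9
```

```bash
python3 -c "
from h import *
im,P,ray,o=snap('scene','pics/s1.png')
cv2.imwrite('pics/s1c.png',cv2.resize(im[60:340,250:570,::-1],None,fx=2,fy=2))
s=manip.sense();print(s['torque'],s['contact_force'],s['width'],s['grasp_force'])"
```

```text
[0.0481618  0.10011674 0.03002359] [-0.27305372 -0.36013199 -3.0643114 ] 0.059597558074231366 29.937143549323082
```

View pics/s1c.png

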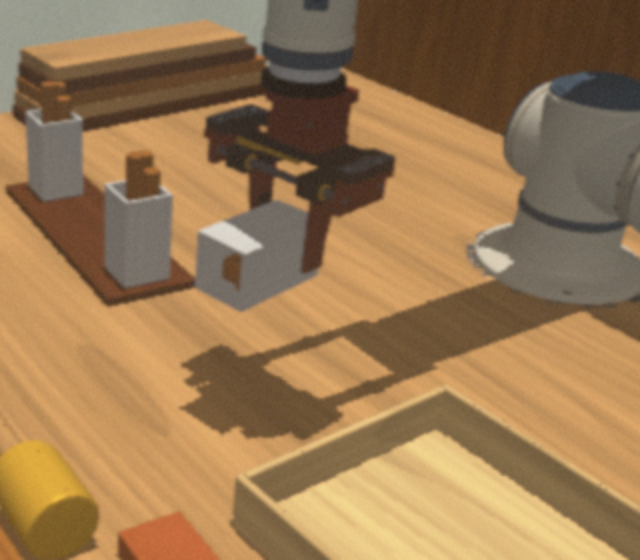

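The crop shows the tin (at ~(255,255)) held near its closed end, almost level, with one offcut visible inside. Next I carry it over the tray.

```bash
python3 -c "
from h import *
need(.455,.435,.15,3.3)"
```

```text
yaw 11.2 roll 1.37 shift [ -0.57 -13.24   0.53] q [ 0.01 -0.19  1.64 -0.    1.7   1.39] t 4.0667
```

Call:
{"method": "play_rows", "body": {
  "steps": [
    [0,-0.3,0,0.3,-1],
    [0,-0.5,0,0.3,-1],
    [0,-0.7,0,0.3,-1],
    [0,-0.8,0,0.3,-1],
    [-0.05,-0.8,0,0.17,-1],
    [-0.05,-0.8,0,0,-1],
    [-0.05,-0.8,0,0,-1],
    [-0.05,-0.8,0,0,-1],
    [-0.05,-0.8,0,0,-1],
    [-0.05,-0.8,0,0,-1],
    [-0.05,-0.8,0,0,-1],
    [-0.05,-0.8,0,0,-1],
    [-0.05,-0.8,0,0,-1],
    [-0.05,-0.8,0,0,-1],
    [-0.05,-0.8,0,0,-1],
    [-0.05,-0.7,0,0,-1],
    [0,-0.6,0,0,-1],
    [0,-0.5,0,0,-1],
    [0,-0.3,0,0,-1],
    [0,0,0,0,-1]
  ]
}}

```text
time: 5.73
tcp_pos: [0.4471, 0.4339, 0.1637]
tool_rot: [1.0, 0.03, -0.002, 0.001]
contact_force: [-0.5, 0.5, -2.2]
width: 0.0601
grasp_force: 29.9
```

```bash
python3 -c "
from h import *
need(.455,.435,.15,3.3);s=manip.sense();print(s['torque'],s['contact_force'],s['width'],s['grasp_force'])"
```

```text
yaw 3.4 roll 0.02 shift [ 0.27 -0.02  0.45] q [0.72 0.15 1.3  0.   1.69 2.23] t 5.7333
[ 0.03861855  0.10029784 -0.00071528] [-0.54139077  0.4527977  -2.20429955] 0.060063264105766734 29.937181547284126
```

Call:
{"method": "play_rows", "body": {
  "steps": [
    [0.2,0,0.4,0,-1],
    [0,0,0,0,0.35],
    [0,0,0,0,0.35],
    [0,0,0,0,0.35]
  ]
}}

```text
time: 6.07
tcp_pos: [0.4545, 0.4324, 0.154]
tool_rot: [1.0, 0.028, -0.0, 0.0]
contact_force: [-0.1, 0.3, -1.9]
width: 0.06
grasp_force: 29.9
```

```bash
python3 -c "
from h import *
im,P,ray,o=snap('scene','pics/s2.png')
im,P,ray,o=snap('top','pics/t2.png')
m=(abs(P[...,0]-.51)<.1)&(abs(P[...,1]-.435)<.035)&(P[...,2]>.1)&(P[...,2]<.19)
p=P[m]
for x in np.arange(.46,.6,.01): q=p[abs(p[:,0]-x)<.005]; print(round(x,2),len(q),np.nanmedian(q[:,2]).round(3) if len(q) else '')
s=manip.sense();print(s['torque'],s['contact_force'],s['width'],s['grasp_force'])"
```

```text
0.46 39 0.181
0.47 14 0.182
0.48 1 0.178
0.49 135 0.181
0.5 228 0.18
0.51 228 0.18
0.52 227 0.18
0.53 224 0.18
0.54 219 0.18
0.55 32 0.176
0.56 0 
0.57 0 
0.58 0 
0.59 0 
[ 0.06558744  0.08649763 -0.01167927] [-0.27794667  0.38534753 -2.0754841 ] 0.059999475748543744 29.937180541455746
```

Call:
{"method": "play_rows", "body": {
  "steps": [
    [0,0,0,0,0.365],
    [0,0,0,0,0.365]
  ]
}}

```text
time: 6.33
tcp_pos: [0.4544, 0.4333, 0.1552]
tool_rot: [1.0, 0.029, 0.0, -0.0]
contact_force: [-0.0, -0.3, -2.3]
width: 0.0601
grasp_force: 29.9
```

Call:
{"method": "play_rows", "body": {
  "steps": [
    [0,0,0,0,0.375]
  ]
}}

```text
time: 6.42
tcp_pos: [0.4543, 0.4334, 0.1551]
tool_rot: [1.0, 0.029, 0.0, -0.0]
contact_force: [0.5, -0.2, -2.4]
width: 0.0599
grasp_force: 29.9
```

Call:
{"method": "play_rows", "body": {
  "steps": [
    [0,0,0,0,0.385]
  ]
}}

```text
time: 6.5
tcp_pos: [0.4544, 0.4335, 0.1552]
tool_rot: [1.0, 0.029, 0.0, -0.0]
contact_force: [0.4, -0.4, 0.5]
width: 0.0607
grasp_force: 0.0
```

Call:
{"method": "play_rows", "body": {
  "steps": [
    [0,0,0,0,0.395]
  ]
}}

```text
time: 6.58
tcp_pos: [0.4544, 0.4336, 0.1554]
tool_rot: [1.0, 0.029, 0.001, -0.0]
contact_force: [0.4, 0.5, 0.3]
width: 0.0611
grasp_force: 0.0
```

The grip is on/off: it let go at the 60.9 mm command, so the tin has dropped into the tray. I look at where it landed.

Call:
{"method": "play_rows", "body": {
  "steps": [
    [0,0,-1,0,1],
    [0,0,-1,0,1],
    [-1,0,-0.5,0,1],
    [-1,0,0,0,1],
    [-1,0,0,0,1]
  ]
}}

```text
time: 7.0
tcp_pos: [0.3642, 0.4285, 0.232]
tool_rot: [1.0, 0.028, 0.001, -0.001]
contact_force: [0.3, 0.8, -0.3]
width: 0.0874
grasp_force: 0.0
```

```bash
python3 -c "
from h import *
im,P,ray,o=snap('top'); np.save('t3.npy',P)
im2,P2,_,_=snap('scene')
a=cv2.resize(im[220:370,90:250],(480,450)); b=cv2.resize(im2[200:460,330:620],(320,287)); b=np.vstack([b,np.zeros((163,320,3),np.uint8)])
cv2.imwrite('pics/t3.png',np.hstack([a,b])[:,:,::-1])"
```

```text
(no output)
```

View pics/t3.png

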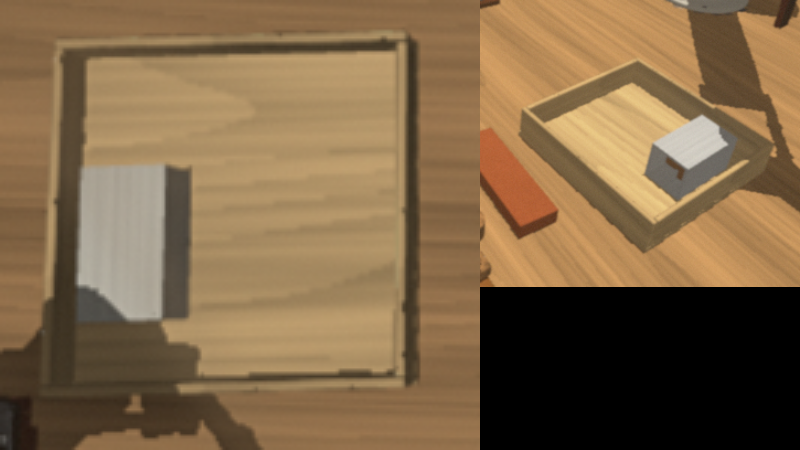

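The tin lies level in the tray against its left wall, at ~(120,245) in the crop, with the offcuts still inside. I measure the tin and the tray.

Run:
```python
from h import *
P=np.load('t3.npy'); z=P[...,2]
u=np.arange(640)[None]; v=np.arange(480)[:,None]
def rect(m,name):
    p=P[m]; p=p[np.isfinite(p[:,0])]
    r=cv2.minAreaRect((p[:,:2]*1000).astype(np.float32)); print(name,len(p),np.median(p[:,2]).round(4),np.round(r[0],1),np.round(r[1],1),round(r[2],2)); print(cv2.boxPoints(r).round(0).tolist())
b=(u>110)&(u<156)&(v>268)&(v<332)
rect(b&(z>.060)&(z<.08),"tin")
Pf=np.load('top0.npy'); P=Pf; z=P[...,2]
m=(u>95)&(u<240)&(v>220)&(v<360)&(z>.051)&(z<.059)
p=P[m]; print(np.nanmin(p,0),np.nanmax(p,0))
m2=cv2.morphologyEx(((u>95)&(u<240)&(v>220)&(v<360)&(z>.004)&(z<.012)).astype(np.uint8),cv2.MORPH_OPEN,np.ones((5,5)))>0
rect(m2,"floor"); 
for s in (0,):
  for lo,hi,ax in((.40,.63,0),):
    for x in(.42,.5,.6):
      q=p[abs(p[:,0]-x)<.004]; print(x,"y walls",np.sort(q[:,1])[[0,-1]].round(4), len(q))
    for y in(.35,.43,.5):
      q=p[abs(p[:,1]-y)<.004]; print(y,"x walls",np.sort(q[:,0])[[0,-1]].round(4), len(q))
```

```text
tin 1513 0.0683 [494.2 391.2] [110.1  62.7] 3.71
[[437.0, 419.0], [441.0, 356.0], [551.0, 363.0], [547.0, 426.0]]
[0.3855322  0.18577497 0.05100652] [0.65611669 0.45891361 0.05897254]
floor 7473 0.0083 [520.6 328. ] [245.1 236.8] 3.32
[[391.0, 439.0], [405.0, 203.0], [650.0, 217.0], [636.0, 453.0]]
0.42 y walls [0.1871 0.4456] 29
0.5 y walls [0.1916 0.4485] 25
0.6 y walls [0.1977 0.4556] 24
0.35 x walls [0.39   0.6491] 25
0.43 x walls [0.3857 0.6442] 27Traceback (most recent call last):
  File "<stdin>", line 19, in <module>
IndexError: index 0 is out of bounds for axis 0 with size 0
```

```bash
python3 -c "
from h import *
need(.454,.389,.078,3.4)"
```

```text
yaw 3.5 roll 0.01 shift [2.99 1.51 5.11] q [ 0.81 -0.02  1.36  0.    1.8   2.32] t 7.1
```

Call:
{"method": "play_rows", "body": {
  "steps": [
    [0.75,0.38,0,0,0.68],
    [0.75,0.38,0,0,0.68],
    [0.75,0.38,0,0,0.68],
    [0.74,0.37,0,0,0.68],
    [0,0,0.9,0,0.68],
    [0,0,0.9,0,0.68],
    [0,0,0.9,0,0.68],
    [0,0,0.9,0,0.68],
    [0,0,0.9,0,0.68],
    [0,0,0.6,0,0.68],
    [0,0,0,0,0.68],
    [0,0,0,0,-1],
    [0,0,0,0,-1],
    [0,0,0,0,-1]
  ]
}}

```text
time: 8.27
tcp_pos: [0.4578, 0.3888, 0.0791]
tool_rot: [1.0, 0.029, 0.002, -0.001]
contact_force: [-0.2, -0.1, -1.4]
width: 0.0599
grasp_force: 30.0
```

Call:
{"method": "play_rows", "body": {
  "steps": [
    [0,0,-0.5,0,-1],
    [0,0.4,-0.8,0,-1],
    [0,0.4,-0.8,0,-1],
    [0,0.4,-0.5,0,-1],
    [0,0.4,0,0,-1],
    [0,0.4,0,0,-1],
    [0,0,0,0,-1]
  ]
}}

```text
time: 8.85
tcp_pos: [0.4602, 0.3262, 0.154]
tool_rot: [1.0, 0.028, -0.0, 0.001]
contact_force: [-0.1, 0.5, -2.0]
width: 0.0596
grasp_force: 30.0
```

```bash
cat >> h.py <<'E'
def tilt():
    "profile of the tin's top along world x beyond the gripper, from the top camera"
    s=manip.sense(); im,P,_,_=snap('top'); t=s["tcp_pos"]
    print("tcp",t.round(4),"F",s["contact_force"].round(1),"T",s["torque"].round(3),"w",round(s["width"],4),"g",round(s["grasp_force"],1),"t",s["time"])
    m=(abs(P[...,1]-t[1])<.022)
    print([(round(dx*1e3),len(q),round(float(np.nanmedian(q[:,2]))*1e3)) for dx in np.arange(-.06,.13,.01) for q in [P[m&(abs(P[...,0]-t[0]-dx)<.005)]] if len(q)])
    return im,P
E
python3 -c "
from h import *
tilt()"
```

```text
tcp [0.4602 0.3262 0.154 ] F [-0.1  0.5 -2. ] T [0.031 0.02  0.036] w 0.0596 g 30.0 t 8.85
[(-60, 290, 486), (-50, 350, 499), (-40, 530, 503), (-30, 447, 516), (-20, 369, 523), (-10, 368, 525), (0, 348, 526), (10, 321, 525), (20, 269, 523), (30, 268, 517), (40, 206, 509), (50, 165, 143), (60, 160, 142), (70, 139, 142), (80, 150, 142), (90, 99, 141), (100, 41, 7), (110, 87, 8), (120, 79, 8)]
```

Call:
{"method": "play_rows", "body": {
  "steps": [
    [0,0,0.7,0,-1],
    [0,0,0.7,0,-1],
    [0,0,0.6,0,-1],
    [0,0,0.4,0,-1],
    [0,0,0.05,0,-1],
    [0,0,0,0,1],
    [0,0,0,0,1],
    [0.45,0,0,0,1],
    [0.45,0,0,0,1],
    [0,0,0.65,0,1],
    [0,0,0.65,0,1],
    [0,0,0,0,1],
    [0,0,0,0,-1],
    [0,0,0,0,-1],
    [0,0,0,0,-1],
    [0,0,0,0,-1]
  ]
}}

```text
time: 10.23
tcp_pos: [0.4877, 0.3303, 0.0439]
tool_rot: [1.0, 0.029, 0.001, -0.001]
contact_force: [0.3, 0.5, -0.2]
width: 0.0646
grasp_force: 0.0
```

```bash
python3 -c "
from h import *
tilt(); need(.41,.3262,.10,3.4)"
```

```text
tcp [0.4877 0.3303 0.0439] F [ 0.3  0.5 -0.2] T [0.044 0.026 0.002] w 0.0646 g 0.0 t 10.2333
[(-60, 194, 381), (-50, 254, 388), (-40, 414, 390), (-30, 346, 405), (-20, 257, 413), (-10, 254, 415), (0, 243, 416), (10, 227, 415), (20, 185, 412), (30, 182, 407), (40, 169, 72), (50, 111, 69), (60, 78, 69), (70, 55, 8), (80, 88, 8), (90, 80, 9), (100, 86, 8), (110, 85, 8), (120, 79, 8)]
yaw 3.3 roll -0.01 shift [-2.58 -0.02 -1.88] q [ 0.54  0.11  1.56 -0.    1.47  2.05] t 10.2833
```

Call:
{"method": "play_rows", "body": {
  "steps": [
    [0,0,0,0,-1],
    [0,0,0,0,-1],
    [0,0,-0.6,0,-1],
    [0,0,-0.7,0,-1],
    [0,0,-0.7,0,-1],
    [-0.5,0,0,0,-1],
    [-0.7,0,0,0,-1],
    [-0.7,0,0,0,-1],
    [-0.6,0,0,0,-1],
    [-0.3,0,0,0,-1],
    [0,0,0,0,-1]
  ]
}}

```text
time: 11.2
tcp_pos: [0.4017, 0.325, 0.1018]
tool_rot: [1.0, 0.03, -0.0, 0.0]
contact_force: [1.1, -0.4, -2.3]
width: 0.0597
grasp_force: 30.0
```

```bash
python3 -c "
from h import *
im,P=tilt(); need(.403,.331,.094,3.4)"
```

```text
tcp [0.4017 0.325  0.1018] F [ 1.1 -0.4 -2.3] T [ 0.035 -0.005 -0.043] w 0.0597 g 30.0 t 11.2
[(-60, 251, 440), (-50, 261, 452), (-40, 419, 452), (-30, 373, 465), (-20, 301, 471), (-10, 323, 473), (0, 312, 474), (10, 286, 473), (20, 269, 471), (30, 330, 461), (40, 274, 285), (50, 191, 127), (60, 140, 126), (70, 94, 8), (80, 91, 8), (90, 82, 9), (100, 94, 8), (110, 79, 8), (120, 91, 9)]
yaw 3.4 roll -0.01 shift [ 0.02 -0.2   0.27] q [ 0.61 -0.11  1.68 -0.    1.57  2.13] t 11.25
```

Call:
{"method": "play_rows", "body": {
  "steps": [
    [0,0,0.2,0,-1],
    [0,0,0.1,0,-1],
    [0,0,0,0,0.42],
    [0,0,0,0,0.42],
    [0,0,0,0,0.42],
    [0,0,0,0,0.42],
    [0,0,0,0,0.42],
    [0,0,0,0,-1],
    [0,0,0,0,-1]
  ]
}}

```text
time: 12.0
tcp_pos: [0.4033, 0.325, 0.0934]
tool_rot: [1.0, 0.029, 0.0, -0.0]
contact_force: [0.5, 0.7, 0.8]
width: 0.06
grasp_force: 30.0
```

```bash
python3 -c "
from h import *
im,P=tilt()
im2,_,_,_=snap('scene')
a=cv2.resize(im[200:380,80:270],(400,379)); b=cv2.resize(im2[150:450,330:630],(380,379))
cv2.imwrite('pics/t4.png',np.hstack([a,b])[:,:,::-1])"
```

```text
tcp [0.4033 0.325  0.0934] F [0.5 0.7 0.8] T [ 0.001 -0.099  0.025] w 0.06 g 30.0 t 12.0
[(-60, 248, 431), (-50, 298, 442), (-40, 317, 450), (-30, 342, 458), (-20, 302, 462), (-10, 314, 465), (0, 297, 466), (10, 274, 464), (20, 259, 462), (30, 311, 453), (40, 239, 443), (50, 150, 88), (60, 114, 78), (70, 107, 67), (80, 102, 57), (90, 95, 26), (100, 86, 8), (110, 86, 8), (120, 84, 8)]
```

View pics/t4.png

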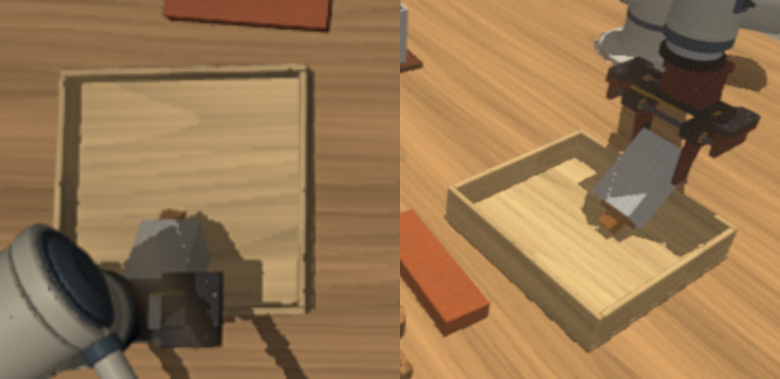

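The tin now leans at ~45° over the tray's near wall, gripped, with an offcut already coming out at its mouth ((612,215)). I lift it and let them slide out.

Call:
{"method": "play_rows", "body": {
  "steps": [
    [0.2,0,-0.6,0,-1],
    [0.3,0,-0.8,0,-1],
    [0.3,0,-0.8,0,-1],
    [0.2,0,0,0,-1],
    [0,0,0,0,-1],
    [0,0,0.8,0,-1],
    [0,0,-0.8,0,-1],
    [0,0,0,0,-1],
    [0,0,0,0,-1]
  ]
}}

```text
time: 12.85
tcp_pos: [0.4331, 0.3269, 0.1588]
tool_rot: [1.0, 0.029, 0.0, -0.0]
contact_force: [-0.3, -0.2, -1.6]
width: 0.0597
grasp_force: 30.0
```

```bash
python3 -c "
from h import *
im,P=tilt()
im2,_,_,_=snap('scene')
a=cv2.resize(im[200:380,80:270],(400,379)); b=cv2.resize(im2[150:450,330:630],(380,379))
cv2.imwrite('pics/t5.png',np.hstack([a,b])[:,:,::-1])"
```

```text
tcp [0.4331 0.3269 0.1588] F [-0.3 -0.2 -1.6] T [0.051 0.037 0.015] w 0.0597 g 30.0 t 12.85
[(-60, 312, 494), (-50, 351, 506), (-40, 464, 513), (-30, 437, 522), (-20, 373, 528), (-10, 375, 530), (0, 351, 531), (10, 339, 530), (20, 289, 527), (30, 320, 519), (40, 266, 506), (50, 173, 152), (60, 164, 141), (70, 144, 131), (80, 146, 120), (90, 80, 10), (100, 105, 16), (110, 105, 30), (120, 101, 31)]
```

View pics/t5.png

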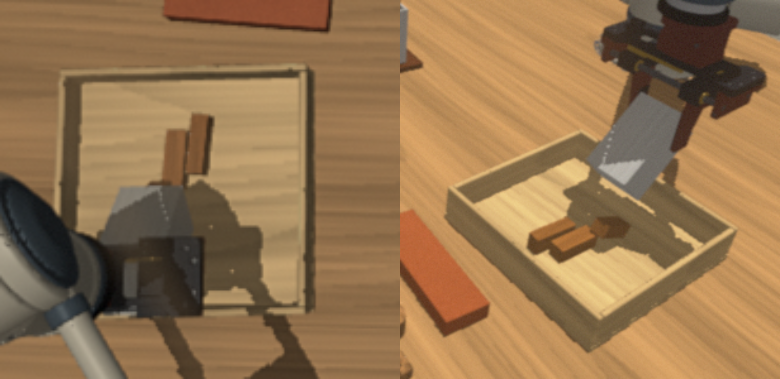

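Two offcuts lie clear on the tray floor at (563,235), and the third is partly hidden at ~(613,228). I move the tin away toward the middle of the bench, then check.

Call:
{"method": "play_rows", "body": {
  "steps": [
    [0,0.4,-0.5,0,-1],
    [0,0.7,-0.3,0,-1],
    [0,0.8,0,0,-1],
    [0,0.8,0,0,-1],
    [0,0.8,0,0,-1],
    [0,0.8,0,0,-1],
    [0,0.8,0,0,-1],
    [0,0.8,0,0,-1],
    [0,0.8,0,0,-1],
    [0,0.8,0,0,-1],
    [0,0.7,0,0,-1],
    [0,0.4,0,0,-1],
    [0,0,0,0,-1]
  ]
}}

```text
time: 14.03
tcp_pos: [0.4483, 0.0671, 0.1832]
tool_rot: [1.0, 0.027, 0.0, 0.0]
contact_force: [-1.3, 0.9, -2.1]
width: 0.0598
grasp_force: 30.0
```

```bash
python3 -c "
from h import *
im,P=tilt()
z=P[...,2]; hsv=cv2.cvtColor(im,cv2.COLOR_RGB2HSV)
u=np.arange(640)[None]; v=np.arange(480)[:,None]
m=((P[...,0]>.40)&(P[...,0]<.635)&(P[...,1]>.205)&(P[...,1]<.432)&(z>.018)&(z<.045)).astype(np.uint8)
n,l,st,c=cv2.connectedComponentsWithStats(m)
print([(st[i].tolist(),P[l==i].mean(0).round(3).tolist()) for i in range(1,n) if st[i,4]>25])
im2,_,_,_=snap('scene')
a=cv2.resize(im[210:370,90:250],(400,400)); b=cv2.resize(im2[120:420,330:630],(400,400))
cv2.imwrite('pics/t6.png',np.hstack([a,b])[:,:,::-1])"
```

```text
tcp [0.4483 0.0671 0.1832] F [-1.3  0.9 -2.1] T [ 0.007  0.029 -0.041] w 0.0598 g 30.0 t 14.0333
[(-50, 2, 517), (-40, 227, 534), (-30, 317, 545), (-20, 326, 552), (-10, 335, 555), (0, 338, 556), (10, 329, 554), (20, 321, 550), (30, 292, 542), (40, 138, 530), (60, 20, 163), (70, 100, 157), (80, 104, 148), (90, 14, 141), (100, 52, 0), (110, 88, 0), (120, 79, 0)]
[([150, 254, 31, 59, 816], [0.543, 0.331, 0.032])]
```

View pics/t6.png

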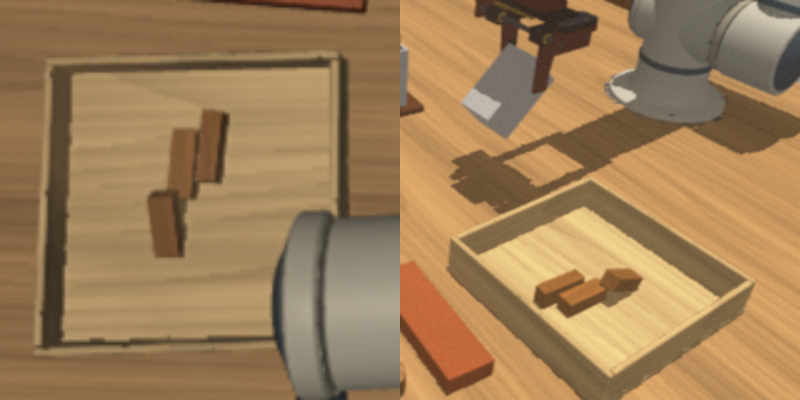

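All three offcuts, (165,225), (183,160) and (213,145) in the crop, are in the tray and the tin is empty. Next I press the tin's rim on the bench to bring it back to level.

Call:
{"method": "play_rows", "body": {
  "steps": [
    [0,0,0.7,0,-1],
    [0,0,0.8,0,-1],
    [0,0,0.8,0,-1],
    [0,0,0.5,0,-1],
    [0,0,0.2,0,-1],
    [0,0,0.2,0,-1],
    [0,0,0.2,0,-1]
  ]
}}

```text
time: 14.72
tcp_pos: [0.4483, 0.0698, 0.0844]
tool_rot: [1.0, 0.029, 0.001, -0.0]
contact_force: [-17.5, -1.0, 38.0]
width: 0.0598
grasp_force: 30.0
```

```bash
python3 -c "
from h import *
tilt()"
```

```text
tcp [0.4483 0.0698 0.0844] F [-17.5  -1.   38. ] T [-0.125  2.607 -0.015] w 0.0598 g 30.0 t 14.7167
[(-40, 181, 435), (-30, 235, 446), (-20, 244, 453), (-10, 243, 456), (0, 245, 457), (10, 240, 455), (20, 233, 451), (30, 218, 443), (40, 99, 431), (60, 48, 66), (70, 83, 58), (80, 84, 50), (90, 53, 1), (100, 89, 1), (110, 84, 0), (120, 78, 0)]
```

Call:
{"method": "play_rows", "body": {
  "steps": [
    [0,0,-0.25,0,-1],
    [0,0,0,0,0.42],
    [0,0,0,0,0.42],
    [0,0,0,0,0.42],
    [0,0,0,0,0.42],
    [0,0,0,0,0.42],
    [0,0,0,0,0.42]
  ]
}}

```text
time: 15.35
tcp_pos: [0.4479, 0.0691, 0.0884]
tool_rot: [1.0, 0.029, -0.0, -0.0]
contact_force: [0.2, 0.1, -0.2]
width: 0.0622
grasp_force: 0.0
```

```bash
python3 -c "
from h import *
tilt()"
```

```text
tcp [0.4479 0.0691 0.0884] F [ 0.2  0.1 -0.2] T [-0.    -0.001 -0.025] w 0.0622 g 0.0 t 15.35
[(-40, 172, 438), (-30, 230, 450), (-20, 245, 457), (-10, 248, 460), (0, 245, 461), (10, 245, 460), (20, 237, 456), (30, 218, 448), (40, 120, 436), (60, 4, -2), (70, 79, 0), (80, 89, 0), (90, 80, 0), (100, 83, 1), (110, 88, 0), (120, 77, 0)]
```

```bash
cat >> h.py <<'E'
def find(cam,x0,x1,y0,y1,z0,z1):
    im,P,_,_=snap(cam)
    m=(P[...,0]>x0)&(P[...,0]<x1)&(P[...,1]>y0)&(P[...,1]<y1)&(P[...,2]>z0)&(P[...,2]<z1)
    p=P[m]; r=cv2.minAreaRect((p[:,:2]*1000).astype(np.float32))
    print(cam,len(p),"z",np.median(p[:,2]).round(4),"c",np.round(r[0],1),"size",np.round(r[1],1),"ang",round(r[2],1),cv2.boxPoints(r).round().tolist())
    return im,P
E
python3 -c "
from h import *
im,P=find('scene',.3,.65,-.02,.16,.056,.066)
cv2.imwrite('pics/s7.png',im[:,:,::-1])"
```

```text
scene 691 z 0.0591 c [435.2  70.8] size [112.9  63.8] ang 3.6 [[377.0, 99.0], [381.0, 35.0], [494.0, 42.0], [490.0, 106.0]]
```

Call:
{"method": "play_rows", "body": {
  "steps": [
    [-0.4,0,0,0,1],
    [-0.36,0,0,0,1],
    [0,0,0,0,1],
    [0,0,0.7,0,1],
    [0,0,0.7,0,1],
    [0,0,0.46,0,1],
    [0,0,0,0,-1],
    [0,0,0,0,-1],
    [0,0,0,0,-1],
    [0,0,0,0,-1],
    [0,0,0,0,-1],
    [0,0,0,0,-1]
  ]
}}

```text
time: 16.45
tcp_pos: [0.4262, 0.0679, 0.0342]
tool_rot: [1.0, 0.029, 0.001, -0.0]
contact_force: [-1.0, -0.4, 4.1]
width: 0.0597
grasp_force: 30.0
```

Call:
{"method": "play_rows", "body": {
  "steps": [
    [0,0,-0.6,0,-1],
    [0,0,-0.8,0,-1],
    [0,0,-0.8,0,-1],
    [0,0,-0.4,0,-1],
    [0,0,0,0,-1]
  ]
}}

```text
time: 16.87
tcp_pos: [0.4269, 0.0679, 0.1142]
tool_rot: [1.0, 0.029, 0.003, -0.0]
contact_force: [-0.8, 0.7, -1.3]
width: 0.0601
grasp_force: 30.0
```

```bash
python3 -c "
from h import *
find('scene',.3,.65,-.02,.16,.124,.145)
tilt(); need(.376,.325,.11,3.4)"
```

```text
scene 963 z 0.1387 c [442.8  73.5] size [108.1  87.6] ang 17.9 [[378.0, 99.0], [405.0, 15.0], [508.0, 48.0], [481.0, 132.0]]
tcp [0.426  0.0679 0.112 ] F [-0.1  0.5 -1.4] T [ 0.059  0.083 -0.007] w 0.0599 g 30.0 t 16.9167
[(-50, 5, 450), (-40, 182, 463), (-30, 247, 474), (-20, 262, 481), (-10, 266, 484), (0, 272, 485), (10, 267, 483), (20, 259, 478), (30, 249, 470), (40, 117, 457), (50, 82, 138), (60, 82, 138), (70, 61, 0), (80, 81, 0), (90, 89, 0), (100, 84, 0), (110, 76, 0), (120, 89, 0)]
yaw 3.3 roll -0.02 shift [-1.13 -8.66  0.01] q [ 0.08 -0.37  1.88 -0.    1.63  1.59] t 16.9667
```

Call:
{"method": "play_rows", "body": {
  "steps": [
    [0,-0.4,0,0,-1],
    [-0.1,-0.7,0,0,-1],
    [-0.12,-0.8,0,0,-1],
    [-0.12,-0.8,0,0,-1],
    [-0.12,-0.8,0,0,-1],
    [-0.12,-0.8,0,0,-1],
    [-0.12,-0.8,0,0,-1],
    [-0.12,-0.8,0,0,-1],
    [-0.12,-0.8,0,0,-1],
    [-0.11,-0.8,0,0,-1],
    [-0.1,-0.7,0,0,-1],
    [0,-0.4,0,0,-1],
    [0,0,0,0,-1]
  ]
}}

```text
time: 18.05
tcp_pos: [0.3748, 0.3246, 0.1087]
tool_rot: [1.0, 0.03, -0.001, 0.001]
contact_force: [-0.3, -0.3, -2.2]
width: 0.0598
grasp_force: 30.0
```

```bash
python3 -c "
from h import *
need(.3765,.325,.092,3.4)"
```

```text
yaw 3.5 roll 0.01 shift [ 0.06 -0.01  0.56] q [ 0.64 -0.17  1.72  0.    1.6   2.16] t 18.05
```

Call:
{"method": "play_rows", "body": {
  "steps": [
    [0.06,0,0.4,0,-1],
    [0,0,0.16,0,-1],
    [0,0,0,0,-1],
    [0,0,0,0,0.42],
    [0,0,0,0,0.42],
    [0,0,0,0,0.42],
    [0,0,0,0,0.42],
    [0,0,0,0,0.42],
    [0,0,0,0,0.42],
    [0,0,0,0,-1],
    [0,0,0,0,-1]
  ]
}}

```text
time: 18.97
tcp_pos: [0.3777, 0.3235, 0.0942]
tool_rot: [1.0, 0.029, 0.0, -0.0]
contact_force: [0.9, -0.5, 0.6]
width: 0.0524
grasp_force: 0.0
```

```bash
python3 -c "
from h import *
s=manip.sense(); print(s['width'],s['grasp_force'])
im2,_,_,_=snap('scene')
cv2.imwrite('pics/s8.png',cv2.resize(im2[100:400,400:640],(600,600))[:,:,::-1])"
```

```text
0.05243470529772028 0.0
```

View pics/s8.png

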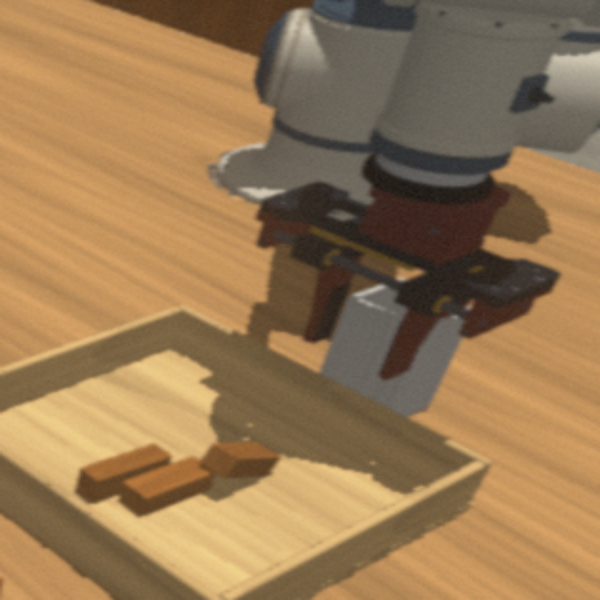

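The tin tipped and now seems to stand nearly upright just behind the tray's near wall ((385,340)), with its open end up. The fingers missed it, so I open, rise and measure.

Call:
{"method": "play_rows", "body": {
  "steps": [
    [0,0,0,0,1],
    [0,0,0,0,1],
    [0,0,-0.8,0,1],
    [0.3,0,-0.8,0,1],
    [0.8,0,-0.8,0,1],
    [0.8,0,-0.8,0,1],
    [0.8,0,-0.3,0,1]
  ]
}}

```text
time: 19.6
tcp_pos: [0.4602, 0.3289, 0.2036]
tool_rot: [1.0, 0.029, 0.003, -0.002]
contact_force: [0.6, 0.6, 1.0]
width: 0.0874
grasp_force: 0.0
```

```bash
python3 -c "
from h import *
for c in('top','scene'):
    im,P=find(c,.24,.40,.22,.42,.07,.14)
    m=(P[...,0]>.24)&(P[...,0]<.40)&(P[...,1]>.22)&(P[...,1]<.42)&(P[...,2]>.06)&(P[...,2]<.14)
    p=P[m]; print(p.min(0).round(3),p.max(0).round(3),[(x,np.median(p[abs(p[:,0]-x)<.004][:,2]).round(3)) for x in np.arange(.28,.40,.01) if (abs(p[:,0]-x)<.004).any()])
"
```

```text
top 367 z 0.0997 c [324.5 318.6] size [60.  61.2] ang 3.2 [[293.0, 347.0], [296.0, 286.0], [356.0, 290.0], [353.0, 351.0]]
[0.296 0.235 0.06 ] [0.398 0.351 0.115] [(np.float64(0.30000000000000004), np.float64(0.093)), (np.float64(0.31000000000000005), np.float64(0.095)), (np.float64(0.32000000000000006), np.float64(0.093)), (np.float64(0.33000000000000007), np.float64(0.092)), (np.float64(0.3400000000000001), np.float64(0.085)), (np.float64(0.3500000000000001), np.float64(0.108))]
scene 1375 z 0.0931 c [325.6 320.6] size [66.2 62.8] ang 3.1 [[291.0, 350.0], [294.0, 287.0], [360.0, 291.0], [357.0, 354.0]]
[0.291 0.289 0.06 ] [0.36  0.353 0.111] [(np.float64(0.29000000000000004), np.float64(0.101)), (np.float64(0.30000000000000004), np.float64(0.095)), (np.float64(0.31000000000000005), np.float64(0.09)), (np.float64(0.32000000000000006), np.float64(0.087)), (np.float64(0.33000000000000007), np.float64(0.092)), (np.float64(0.3400000000000001), np.float64(0.094)), (np.float64(0.3500000000000001), np.float64(0.089)), (np.float64(0.3600000000000001), np.float64(0.086))]
```

The tin stands upright, rim at 110 mm, centre at (0.3245, 0.3186), yaw 3.2°. Now I grasp it near the rim.

```bash
python3 -c "
from h import *
need(.3245,.3186,.085,3.2)"
```

```text
yaw 3.2 roll -0.0 shift [-4.59  0.07  3.85] q [ 0.56 -0.01  1.4  -0.    1.74  2.07] t 19.7
```

Call:
{"method": "play_rows", "body": {
  "steps": [
    [-0.7,0.01,0,0,1],
    [-0.8,0.01,0,0,1],
    [-0.8,0.01,0,0,1],
    [-0.8,0.01,0,0,1],
    [-0.8,0.02,0,0,1],
    [-0.69,0.01,0,0,1],
    [0,0,0.6,0,1],
    [0,0,0.7,0,1],
    [0,0,0.7,0,1]
  ]
}}

```text
time: 20.45
tcp_pos: [0.32, 0.3181, 0.1381]
tool_rot: [1.0, 0.029, 0.0, -0.0]
contact_force: [-0.2, 0.1, -0.2]
width: 0.0878
grasp_force: 0.0
```

```bash
python3 -c "
from h import *
need(.3245,.3186,.085,3.2)"
```

```text
yaw 3.4 roll 0.03 shift [ 0.15 -0.01  1.77] q [ 0.71 -0.32  1.79  0.    1.67  2.22] t 20.45
```

Call:
{"method": "play_rows", "body": {
  "steps": [
    [0.15,0,0.6,0,1],
    [0,0,0.6,0,1],
    [0,0,0.5,0,1],
    [0,0,0,0,-1],
    [0,0,0,0,-1],
    [0,0,0,0,-1],
    [0,0,0,0,-1],
    [0,0,0,0,-1],
    [0,0,0,0,-1],
    [0,0,-0.4,0,-1],
    [0,0,-0.8,0,-1],
    [0,0,-0.8,0,-1],
    [0,0,-0.8,0,-1],
    [0,0,-0.8,0,-1],
    [0,0,-0.8,0,-1],
    [0,0,-0.8,0,-1],
    [0,0,-0.8,0,-1],
    [0,0,-0.4,0,-1],
    [0,0,0,0,-1]
  ]
}}

```text
time: 22.03
tcp_pos: [0.3262, 0.3188, 0.2844]
tool_rot: [1.0, 0.029, 0.002, -0.002]
contact_force: [0.8, 0.3, -0.4]
width: 0.0594
grasp_force: 30.0
```

```bash
python3 -c "
from h import *
s=manip.sense();print(s['tcp_pos'],s['width'],s['grasp_force'],s['contact_force'])
need(.496,-.353,.25,-4.9)"
```

```text
[0.32623546 0.31880827 0.28442435] 0.0593641499959658 29.98895823955536 [ 0.79871078  0.33549136 -0.40144693]
yaw 3.3 roll 1.43 shift [ 7.55 21.83  1.1 ] q [ 0.7  -0.29  1.51 -0.    1.91  2.21] t 22.0333
```

Call:
{"method": "play_rows", "body": {
  "steps": [
    [0,0,0,0.3,-1],
    [0,0,0,0.4,-1],
    [0,0,0,0.4,-1],
    [0,0,0,0.33,-1],
    [0.15,0.4,0,0,-1],
    [0.28,0.8,0,0,-1],
    [0.28,0.8,0,0,-1],
    [0.28,0.8,0,0,-1],
    [0.28,0.8,0,0,-1],
    [0.28,0.8,0,0,-1],
    [0.28,0.8,0,0,-1],
    [0.28,0.8,0,0,-1],
    [0.28,0.8,0,0,-1],
    [0.28,0.8,0,0,-1],
    [0.28,0.8,0,0,-1],
    [0.28,0.8,0,0,-1],
    [0.28,0.8,0,0,-1],
    [0.28,0.8,0,0,-1],
    [0.28,0.8,0,0,-1],
    [0.28,0.8,0,0,-1]
  ]
}}

```text
time: 23.7
tcp_pos: [0.4238, -0.0647, 0.2791]
tool_rot: [0.999, -0.043, -0.001, -0.0]
contact_force: [0.6, -0.5, -0.9]
width: 0.06
grasp_force: 30.0
```

Call:
{"method": "play_rows", "body": {
  "steps": [
    [0.28,0.8,0,0,-1],
    [0.28,0.8,0,0,-1],
    [0.28,0.8,0,0,-1],
    [0.28,0.8,0,0,-1],
    [0.28,0.8,0,0,-1],
    [0.28,0.8,0,0,-1],
    [0.28,0.8,0,0,-1],
    [0.28,0.8,0,0,-1],
    [0.28,0.8,0,0,-1],
    [0.28,0.8,0,0,-1],
    [0.28,0.8,0,0,-1],
    [0.2,0.4,0,0,-1],
    [0,0,0,0,-1]
  ]
}}

```text
time: 24.78
tcp_pos: [0.4984, -0.349, 0.2773]
tool_rot: [0.999, -0.044, -0.002, -0.001]
contact_force: [0.1, 0.5, -1.9]
width: 0.06
grasp_force: 30.0
```

```bash
python3 -c "
from h import *
need(.496,-.353,.11,-4.9)"
```

```text
yaw -5.0 roll -0.02 shift [-0.05  0.15  5.58] q [-0.67  0.13  1.13 -0.    1.89  0.99] t 24.7833
```

Call:
{"method": "play_rows", "body": {
  "steps": [
    [-0.05,0.15,0.4,0,-1],
    [0,0,0.7,0,-1],
    [0,0,0.7,0,-1],
    [0,0,0.7,0,-1],
    [0,0,0.7,0,-1],
    [0,0,0.7,0,-1],
    [0,0,0.7,0,-1],
    [0,0,0.4,0,-1],
    [0,0,0.3,0,-1],
    [0,0,0,0,-1]
  ]
}}

```text
time: 25.62
tcp_pos: [0.4958, -0.3499, 0.1185]
tool_rot: [0.999, -0.042, -0.002, -0.001]
contact_force: [-0.4, 0.2, -1.3]
width: 0.0598
grasp_force: 30.0
```

```bash
python3 -c "
from h import *
need(.496,-.353,.1,-4.9)
s=manip.sense();print(s['tcp_pos'],s['width'],s['contact_force'])
im,_,_,_=snap('scene')
cv2.imwrite('pics/s9.png',cv2.resize(im[60:240,220:460],(800,600))[:,:,::-1])"
```

```text
yaw -4.8 roll 0.01 shift [0.02 0.1  0.62] q [-0.67  0.12  1.41  0.    1.61  0.98] t 25.6167
[ 0.49576328 -0.34988357  0.11847425] 0.05981572097359335 [-0.35799291  0.20246888 -1.34584435]
```

View pics/s9.png

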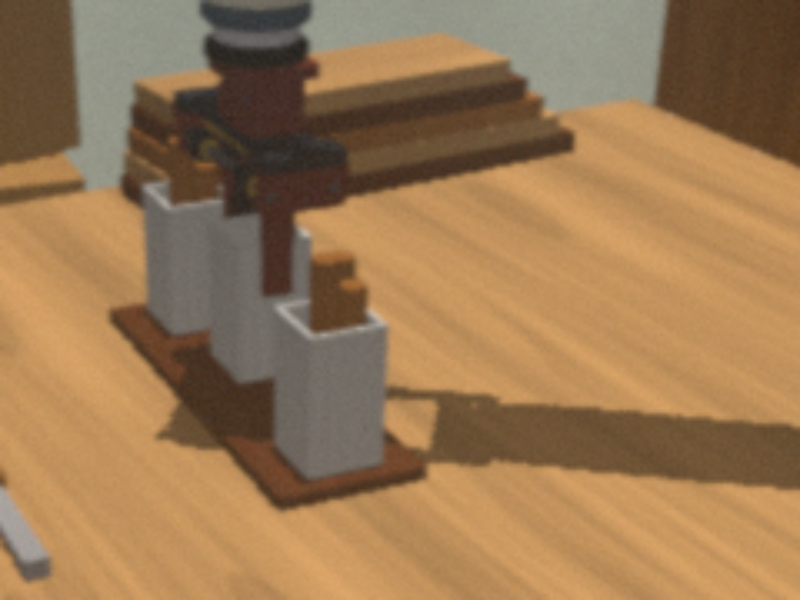

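The tin hangs upright between the two chisel tins ((250,300)). Before the last 20 mm I check the chisel tops' clearance to the gripper body.

```bash
python3 -c "
from h import *
P=np.load('top0.npy'); p=P[(P[...,0]>.42)&(P[...,0]<.58)&(P[...,1]>-.55)&(P[...,1]<-.15)&(P[...,2]>.13)]
a=np.array([-.086,-.996])
d=(p[:,:2]-[.496,-.353])@a
for q in(d[d>0],-d[d<0]): print(q.min().round(3),q.max().round(3))
need(.496,-.353,.1,-4.9)"
```

```text
0.11 0.156
0.115 0.159
yaw -4.9 roll 0.01 shift [-0.    0.09  0.68] q [-0.67  0.12  1.41  0.    1.61  0.98] t 25.6667
```

Call:
{"method": "play_rows", "body": {
  "steps": [
    [0,0.1,0.3,0,-1],
    [0,0,0.25,0,-1],
    [0,0,0.1,0,-1],
    [0,0,0,0,-1]
  ]
}}

```text
time: 26.0
tcp_pos: [0.4965, -0.3543, 0.1016]
tool_rot: [0.999, -0.043, 0.0, 0.0]
contact_force: [-0.9, -0.7, -1.3]
width: 0.06
grasp_force: 30.0
```

Call:
{"method": "play_rows", "body": {
  "steps": [
    [0,0,0.05,0,-1],
    [0,0,0,0,-1]
  ]
}}

```text
time: 26.17
tcp_pos: [0.4968, -0.3544, 0.1013]
tool_rot: [0.999, -0.043, 0.001, 0.0]
contact_force: [-1.5, -0.1, 4.4]
width: 0.0595
grasp_force: 30.0
```

Contact reached (+4 N). I release, withdraw straight up and check.

Call:
{"method": "play_rows", "body": {
  "steps": [
    [0,0,0,0,1],
    [0,0,0,0,1],
    [0,0,0,0,1],
    [0,0,0,0,1],
    [0,0,-0.3,0,1],
    [0,0,-0.6,0,1],
    [0,0,-0.8,0,1],
    [0,0,-0.8,0,1],
    [0,0,-0.8,0,1],
    [0,0,-0.8,0,1],
    [0,0,-0.5,0,1],
    [-0.6,0,0,0,1],
    [-0.8,0,0,0,1],
    [-0.8,0,0,0,1],
    [-0.8,0,0,0,1],
    [-0.8,0,0,0,1],
    [0,0,0,0,1]
  ]
}}

```text
time: 27.58
tcp_pos: [0.3802, -0.3444, 0.2396]
tool_rot: [0.999, -0.044, 0.0, 0.001]
contact_force: [-0.4, -0.2, -0.1]
width: 0.0879
grasp_force: 0.0
```

```bash
python3 -c "
from h import *
im,P=find('top',.45,.55,-.42,-.29,.085,.13)
im2,P2=find('scene',.45,.55,-.42,-.29,.112,.128)
m=(P[...,0]>.40)&(P[...,0]<.635)&(P[...,1]>.205)&(P[...,1]<.432)&(P[...,2]>.018)&(P[...,2]<.045)
print('offcut px',m.sum())
for n in((.66,.05),): pass
P0=np.load('top0.npy'); d=abs(P[...,2]-P0[...,2])[140:225,150:500]; print('far-side change',np.nansum(d>.008))
a=cv2.resize(im[140:380,80:600],(800,369)); cv2.imwrite('pics/fin.png',a[:,:,::-1])"
```

```text
top 591 z 0.1137 c [ 494.6 -353.8] size [62.9 60.1] ang 85.2 [[462.0, -383.0], [522.0, -388.0], [527.0, -325.0], [467.0, -320.0]]
scene 233 z 0.1182 c [ 496.1 -352.2] size [68.4 61. ] ang 85.2 [[463.0, -384.0], [524.0, -389.0], [529.0, -321.0], [469.0, -316.0]]
offcut px 833
far-side change 258
```

View pics/fin.png

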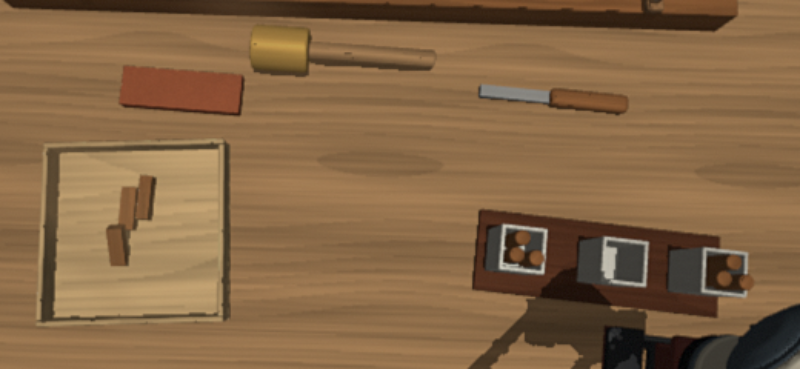

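The final view shows the three offcuts in the tray (~(130,220)). The empty tin stands upright in the middle of the stand, open end up (~(625,262)), and the mallet, stone and chisel are unmoved. I hand the job in.

```bash
python3 -c "
from bench import manip
print(manip.finish_job())"
```

```text
the job is handed in; nothing more can be done
None
```

The job is handed in at about 28 s: all three offcuts are in the tray, and the empty tin stands open end up within about 2 mm of the middle of the stand's bay. The mallet, stone and chisel look unmoved; along the way the tin slipped from the grip once and dropped into the tray, with the offcuts still inside.

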